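# Lay out a bocal fitting set in the nested tray

## Task

Lay out the fitting set in the dark wooden tray: stand each of the three cork-wrapped brass ferrules upright in the round nest of its size (smallest in the smallest, largest in the largest), and set the chrome pad cup, right way up, in the square nest. Leave the plain brass sleeve that has no cork and the solid cork bung standing where they are.

Things in the scene. Friction and masses are not known exactly. Their poses are not given: they have to be found in the camera images.
- ferrule_small: The smallest of three cork-wrapped brass ferrules: an open upright tube 34 mm high, brass rims at both ends and round its middle a thicker band of cork 28 mm in outer diameter (from 6 to 28 mm up; the rims are 24 mm across; the bore is 18 mm). Stands upright on the bench, 40 to 120 g. Origin at the centre of its underside, z up its axis; its yaw means nothing.
- ferrule_medium: The middle-sized of three cork-wrapped brass ferrules: an open upright tube 34 mm high, brass rims at both ends and round its middle a thicker band of cork 36 mm in outer diameter (from 6 to 28 mm up; the rims are 32 mm across; the bore is 26 mm). Stands upright on the bench, 40 to 120 g. Origin at the centre of its underside, z up its axis; its yaw means nothing.
- ferrule_large: The largest of three cork-wrapped brass ferrules: an open upright tube 34 mm high, brass rims at both ends and round its middle a thicker band of cork 44 mm in outer diameter (from 6 to 28 mm up; the rims are 40 mm across; the bore is 34 mm). Stands upright on the bench, 40 to 120 g. Origin at the centre of its underside, z up its axis; its yaw means nothing.
- pad_cup: The chrome whisper-key pad cup: a low solid bright-metal disc 26 mm in diameter and 14 mm high (straight sides up to 13 mm) with a small stud 6 mm across standing 5 mm up from the middle of its top, 20 to 45 g. Stands stud up on the bench. Origin at the centre of its underside, z up.
- nest_small: The smallest of three round maple nests fixed in the dark tray, for the smallest ferrule: a shallow dish 46 mm across inside, 54 mm outside. Origin at the centre of its underside, on the tray floor 6 mm above the bench. Its own floor, where the ferrule stands, is 4 mm above the origin (10 mm above the bench), its rim's top 8 mm above the origin. Tray and nests cannot move.
- nest_medium: The middle-sized of three round maple nests fixed in the dark tray, for the middle-sized ferrule: a shallow dish 54 mm across inside, 62 mm outside. Origin at the centre of its underside, on the tray floor 6 mm above the bench. Its own floor, where the ferrule stands, is 4 mm above the origin (10 mm above the bench), its rim's top 8 mm above the origin. Tray and nests cannot move.
- nest_large: The largest of three round maple nests fixed in the dark tray, for the largest ferrule: a shallow dish 62 mm across inside, 70 mm outside. Origin at the centre of its underside, on the tray floor 6 mm above the bench. Its own floor, where the ferrule stands, is 4 mm above the origin (10 mm above the bench), its rim's top 8 mm above the origin. Tray and nests cannot move.
- nest_square: The one square maple nest in the tray, for the pad cup: 44 mm square inside, 52 mm outside. Origin at the centre of its underside; floor 4 mm and rim's top 8 mm above the origin (floor 10 mm above the bench), like the round ones. x and y along its sides. The four nests stand 2 by 2, 90 mm apart, in any order, in a tray 200 mm square whose walls rise 18 mm above the bench.
- plain_sleeve: Look-alike that stays: an upright open brass tube with no cork on it, 36 mm in diameter and 34 mm high. Origin at the centre of its underside.
- cork_bung: Look-alike that stays: a solid tapered cork, no brass, no bore, 30 mm across below, 38 mm across its top, 34 mm high. Origin at the centre of its underside. A black rubber mouthpiece cap (32 mm across, 38 mm high, not listed) stands among the things too; these seven are at least 80 mm apart, centre to centre. Other clutter lies farther off, under 65 mm high within reach.
There are look-alikes about, which are no part of the job. Several things have the shape of the pad_cup; the one meant has the colours described above.

How it is judged:
By the outcome, as a careful person would: the job done as asked, in the order asked, and still so for the second after the job is handed in, with the robot touching nothing.
It also fails if it takes over 96 s, if anything falls off the work surface, if the arm or the gripper's body presses on something with over 40 N, if the wrist force passes 120 N, or if a joint passes its speed limit or range.

## Robot

A 6-joint arm with a two-finger parallel gripper is mounted at the origin on the work surface. World frame = base frame: x ahead of the robot, y to its left, z up, the work surface at z = 0. Lengths are in m, angles in rad, forces in N, time in s.
With the tool pointing down it reaches from about 0.35 to 1 m from the base axis. Payload 7.1 kg.
Tool frame: the origin (TCP) lies between the finger pads; the fingertips stand 22 mm ahead of it and the grasp point (between the pads) lies 3 mm ahead of it; z points along the fingers, y is the line along which they close (so a half turn about z gives the same grasp; the last joint's range is limited). The gripper opens to 85 mm and grips with 20 to 120 N. Pads are 22 mm wide; open, the fingers measure 114 mm over their backs; the gripper's body (76 mm by 85 mm) begins 54 mm behind the grasp point. The pads swing forward as they close: fully open they stand 13 mm farther back than shut.
Start: joints at [-1.219, 0.423, 1.63, -0, 1.089, -0.019], TCP at [0.226, -0.583, 0.253] pointing down, gripper open.
Joint ranges: [-3, 3], [-0.9, 2.11], [0.09, 2.58], [-1.31, 4.45], [0.11, 2.69], [-2.54, 2.54]. Speed limits (rad/s): [2.39, 2.39, 3.01, 3.14, 3.14, 3.14].

## Interface

Orientations are given as a rotation vector (axis times angle).
In Python, from rig import manip gives the robot as it stands. The module is installed in compiled form; this text tells all that it offers. Calls block until the motion is done:
- manip.move_to(position, orientation): joint-space move of the TCP to a pose.
- manip.servo_line(position, orientation=None, rate=0.15): straight line of the TCP; orientation=None keeps the orientation; rate is the mean speed in m/s.
- manip.set_joints(angles): joint-space move.
- manip.command_gripper(opening, f_grip=None): finger opening in m; f_grip is the grip in N (None keeps the last); returns when the fingers have stopped.
- manip.hold(seconds).
- manip.solve_ik(position, orientation): joint angles nearest the present ones, or None.
- manip.camera(name): name is "scene" or "top" or "wrist"; returns a dict with "image" (420x560x3 uint8, red, green, blue), "fx", "fy", "cx", "cy" (pixels), "cam_to_world" (4x4, takes a point from camera to world coordinates); the wrist camera has in their place "mount" (4x4, takes a point from camera to tool coordinates, whose origin is the TCP and whose axes are the flange's). Camera axes: x right, y down, z forward; pixel columns grow to the right and rows downward; lengths in m; the calibration is good to about 2 mm. A picture is of the moment at which its call begins: read the wrist's pose just before it. There is no depth.
A pose or a line that the arm cannot do raises manip.IKError and nothing moves.
- manip.sign_off(): hands the job in; it is judged then, once.
Readings, each from a call of its own:
- manip.get_time(): time.
- manip.get_joint_positions(): joint angles.
- manip.get_joint_vel(): joint speeds.
- manip.get_tau(): joint torques, N m.
- manip.get_position(): TCP position.
- manip.get_ee_rot(): TCP orientation.
- manip.get_contact_force(): force on the tool from outside, world axes, zero at the start.
- manip.get_torque(): the same for the moment, N m.
- manip.get_width(): finger opening in m.
- manip.get_grip_force(): force on a finger pad.
Only numpy, scipy, OpenCV 4.12 (cv2) and the standard library are available. Lean on these libraries where they do the work, as an engineer would, in place of code of your own. Each camera call takes 0.05 s, during which the arm holds its last target. There are 200 camera calls.

## Working session

There is one attempt and no reset: what is moved stays moved. The work goes in short steps, each a Python script; the robot and the scene stay as the last script left them, time stands still between calls to the robot, and variables do not carry over. Pictures are saved under pics/ and viewed, at most 14 in all, crops included, and the job is handed in when it is done.

```bash
mkdir -p pics; python3 - <<'E'
from rig import manip
import cv2,numpy as np
for n in ["top","scene"]:
    c=manip.camera(n); cv2.imwrite(f"pics/{n}0.png",c["image"][:,:,::-1])
    np.set_printoptions(precision=4,suppress=True)
    print(n,c["fx"],c["fy"],c["cx"],c["cy"],c["cam_to_world"])
c=manip.camera("wrist");print(c["mount"],c["fx"],c["cx"],c["cy"])
print(manip.get_ee_rot(),manip.get_time())
E
```

```text
top 534.83467807533 534.83467807533 274.2529348450459 211.12841035793633 [[ 0.0167 -0.9883  0.1518  0.3503]
 [-0.9998 -0.018  -0.0071 -0.0495]
 [ 0.0097 -0.1516 -0.9884  1.2098]
 [ 0.      0.      0.      1.    ]]
scene 439.7317369025406 439.7317369025406 281.737713673063 212.18373130466136 [[ 0.5167  0.6916 -0.5047  0.9921]
 [ 0.8561 -0.4095  0.3152 -0.3312]
 [ 0.0113 -0.5949 -0.8037  0.7988]
 [ 0.      0.      0.      1.    ]]
[[-0.0016 -0.9459 -0.3245  0.0839]
 [ 1.     -0.0018  0.0003  0.    ]
 [-0.0009 -0.3245  0.9459 -0.1183]
 [ 0.      0.      0.      1.    ]] 318.4157911146837 279.0973290246582 202.28916682362674
[-3.0866 -0.5789  0.0003] 0.15
```

View pics/top0.png

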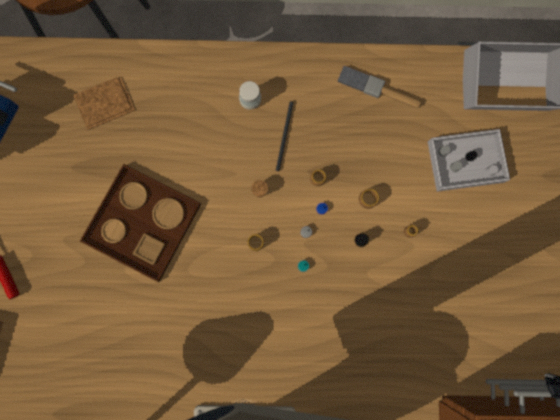

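View pics/scene0.png

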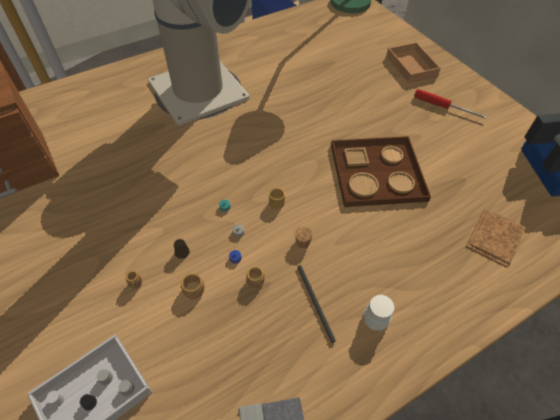

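Top picture candidates: tubes at (319,177), (370,198), (411,230) and (257,241); cork bung (260,187); cups blue (322,208), chrome (307,231) and teal (303,265), with some grey parts in the white box (447,150); black cap (362,240). The nests are in the tray at left. I'll check these in enlarged crops.

```bash
python3 - <<'E'
import cv2
t=cv2.imread("pics/top0.png"); s=cv2.imread("pics/scene0.png")
cv2.imwrite("pics/tc.png",cv2.resize(t[160:280,240:430],None,fx=4.2,fy=4.2,interpolation=cv2.INTER_CUBIC))
cv2.imwrite("pics/sc.png",cv2.resize(s[180:305,115:320],None,fx=3.9,fy=3.9,interpolation=cv2.INTER_CUBIC))
cv2.imwrite("pics/tr.png",cv2.resize(t[160:285,75:210],None,fx=4.5,fy=4.5,interpolation=cv2.INTER_CUBIC))
E
```

```text
(no output)
```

View pics/tc.png

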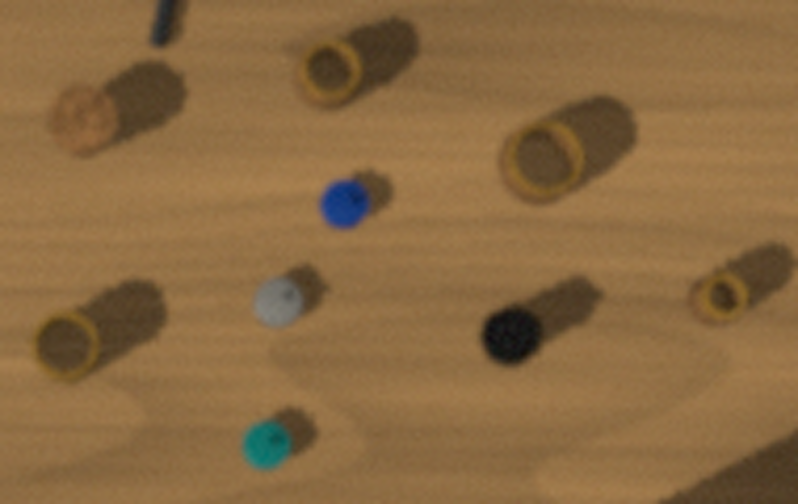

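View pics/sc.png

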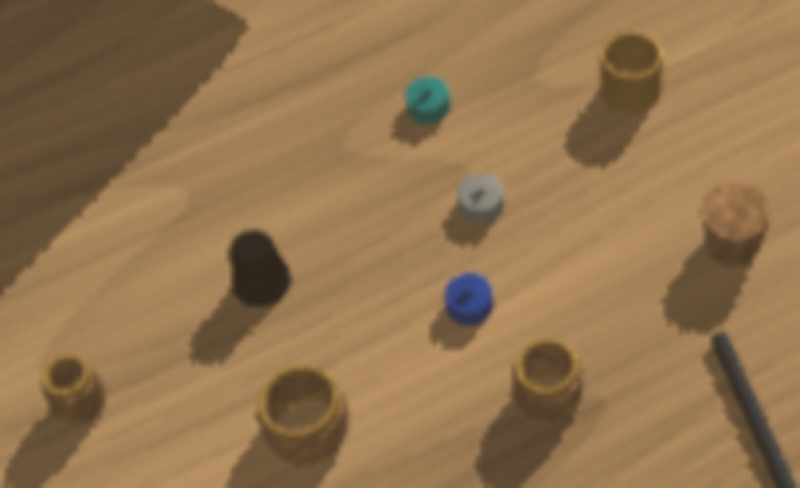

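View pics/tr.png

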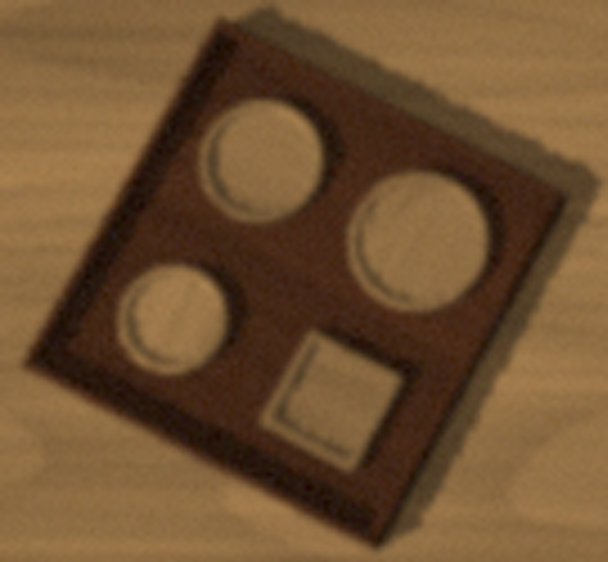

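The crops show cork-banded tubes: small at top-crop (722,296), large (543,159) and medium (331,70). The tube at (66,345) has no cork, so it's the plain sleeve. The chrome cup is at (279,301), between blue and teal. In the tray crop the nests are medium (262,160), large (419,241), small (173,319) and square (333,400).

```bash
python3 - <<'E'
from rig import manip
import numpy as np
np.set_printoptions(precision=4,suppress=True)
cam={n:manip.camera(n) for n in("top","scene")}
def P(n,u,v,z):
    c=cam[n];T=c["cam_to_world"];d=T[:3,:3]@[(u-c["cx"])/c["fx"],(v-c["cy"])/c["fy"],1]
    return (T[:3,3]+d*(z-T[2,3])/d[2])[:2]
f=lambda p,s,o:((np.array(p)+.5)/s-.5+o)
A={"small":(722,296,.034,69,376),"medium":(331,70,.034,547,367),"large":(543,159,.034,302,400),"cup":(279,300,.014,480,194),"blue":(345,204,.014,468,296),"teal":(268,444,.014,428,98),"sleeve":(66,344,.034,632,55)}
for k,(a,b,z,c,d) in A.items(): print(k,P("top",*f((a,b),4.2,(240,160)),z),P("scene",*f((c,d),3.9,(115,180)),z))
N={"small":(175,319),"medium":(263,160),"square":(333,400),"large":(420,241)}
W={k:P("top",*f(p,4.5,(75,160)),.014) for k,p in N.items()}
print(W)
# rigid fit of 90mm square, order small-medium-large-square round
q=np.array([W[k] for k in("small","medium","large","square")]);c=q.mean(0)
z=(q-c)@[1,1j]; best=None
for s in(1,-1):
    m=.045*np.sqrt(2)*np.exp(1j*s*np.pi/2*np.arange(4)); r=np.vdot(m,z); 
    if best is None or abs(r)>abs(best[0]): best=(r,m)
m=best[1]*best[0]/abs(best[0]); print(np.c_[m.real,m.imag]+c, "res",abs(m-z), "side angle",np.angle(m[1]-m[0]))
E
```

```text
small [ 0.4938 -0.363 ] [ 0.496  -0.3612]
medium [ 0.6119 -0.1559] [ 0.6135 -0.154 ]
large [ 0.5655 -0.2691] [ 0.5676 -0.2671]
cup [ 0.4898 -0.1303] [ 0.4904 -0.1289]
blue [ 0.5426 -0.1656] [ 0.5451 -0.1647]
teal [ 0.4129 -0.1251] [ 0.4159 -0.1235]
sleeve [ 0.4623 -0.0173] [ 0.4622 -0.0144]
{'small': array([0.4834, 0.3018]), 'medium': array([0.5647, 0.2626]), 'square': array([0.4444, 0.2211]), 'large': array([0.5249, 0.1817])}
[[0.4835 0.302 ]
 [0.5645 0.2626]
 [0.5251 0.1816]
 [0.4442 0.221 ]] res [0.0002 0.0002 0.0002 0.0002] side angle -0.4529126251945818
```

```bash
cat >h.py <<'E'
from rig import manip
import numpy as np, cv2
from scipy.spatial.transform import Rotation as R
OBJ={"small":(.495,-.362,.028),"medium":(.6127,-.155,.036),"large":(.5665,-.268,.044),"cup":(.490,-.1297,.026)}
NEST={"small":(.4845,.303),"medium":(.5655,.2636),"large":(.526,.1826),"cup":(.445,.222)}
UP=.14
def rot(a):  # tool down, closing line at world angle a
    return (R.from_euler("z",a+np.pi/2)*R.from_euler("x",np.pi)).as_rotvec()
def ori(xy,z,a):  # of the two equal grasps, the one with less wrist turn
    best=None
    for k in(0,np.pi):
        q=manip.solve_ik([*xy,z],rot(a+k))
        if q is not None and (best is None or abs(q[5])<best[0]): best=(abs(q[5]),rot(a+k))
    return best[1]
def pick(n,z,a=None,xy=None,f=40):
    x,y,d=OBJ[n]; xy=xy or (x,y); a=np.arctan2(xy[1],xy[0]) if a is None else a
    o=ori(xy,UP,a); manip.command_gripper(d+.018)
    manip.move_to([*xy,UP],o); manip.servo_line([*xy,z])
    manip.command_gripper(d-.01,f)
    print(n,"width",manip.get_width(),"grip",manip.get_grip_force(),"z",manip.get_position()[2])
    manip.servo_line([*xy,UP]); print("lifted",manip.get_width(),manip.get_time())
def place(n,z,a=None):
    xy=NEST[n]; a=np.arctan2(xy[1],xy[0]) if a is None else a
    manip.move_to([*xy,UP],ori(xy,UP,a)); manip.servo_line([*xy,z+.011],rate=.08)
    print("F",manip.get_contact_force()); manip.command_gripper(OBJ[n][2]+.012)
    manip.servo_line([*xy,UP]); print("placed",n,manip.get_time())
def shot(c,name): cv2.imwrite(f"pics/{name}.png",manip.camera(c)["image"][:,:,::-1])
E
python3 - <<'E'
from h import *
pick("small",.030); shot("wrist","w1"); shot("scene","s1")
a=cv2.imread("pics/w1.png");b=cv2.imread("pics/s1.png")
cv2.imwrite("pics/ws1.png",cv2.resize(np.hstack([a,b]),(800,300)))
E
```

```text
small width 0.026593927988565275 grip 39.31662015616894 z 0.03142173084320912
lifted 0.026414744020933772 4.1667
```

View pics/ws1.png

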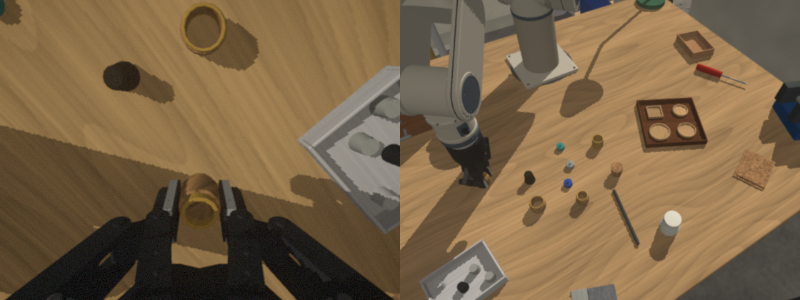

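The ferrule is held upright between the pads, in the wrist view at about (201,200). Placing it and fetching the next one, with a look at the result.

```bash
python3 - <<'E'
from h import *
place("small",.030); pick("medium",.030); shot("wrist","w2"); shot("scene","s2")
a=cv2.imread("pics/w2.png");b=cv2.imread("pics/s2.png")[120:240,310:470]
cv2.imwrite("pics/ws2.png",cv2.resize(np.hstack([a,cv2.resize(b,(560,420))]),(800,300)))
E
```

```text
F [-2.00680968 -0.28755525  2.92756837]
placed small 9.1167
medium width 0.034035141351789235 grip 39.983945935964584 z 0.0315016288911835
lifted 0.03398221003248281 13.2167
```

View pics/ws2.png

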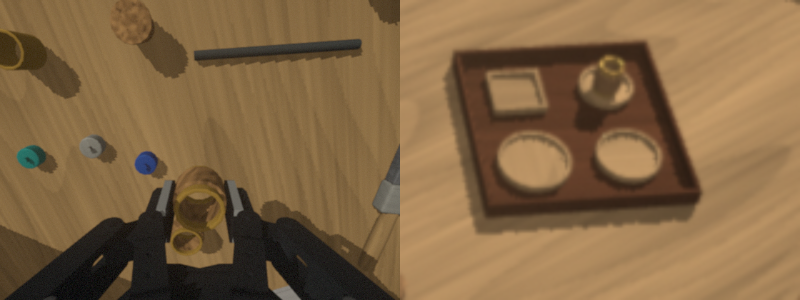

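The small ferrule stands in the small nest. The medium one is held, and the ring at wrist (186,242) is the large ferrule on the bench beyond. Continuing.

```bash
python3 - <<'E'
from h import *
place("medium",.030); pick("large",.030); place("large",.030)
# look down on the cup before grasping it
xy=OBJ["cup"][:2]; a=.97
manip.move_to([*xy,UP],ori(xy,UP,a)); manip.command_gripper(.05)
shot("wrist","w3"); shot("scene","s3")
a=cv2.imread("pics/w3.png");b=cv2.imread("pics/s3.png")[120:240,310:470]
cv2.imwrite("pics/ws3.png",cv2.resize(np.hstack([a,cv2.resize(b,(560,420))]),(800,300)))
E
```

```text
F [-1.17447512 -0.57406807  3.33090122]
placed medium 17.3583
large width 0.04297320129401561 grip 40.20330458879471 z 0.031631351901560516
lifted 0.04295597777880818 21.65
F [-2.17689579 -0.63613459  5.36660631]
placed large 25.7833
```

View pics/ws3.png

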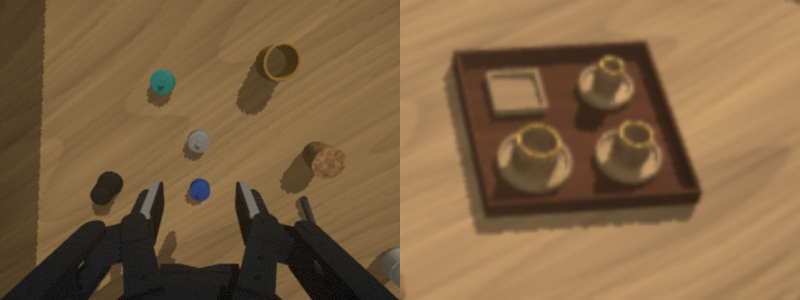

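All three ferrules stand in their nests. The chrome cup is at wrist (198,141), midway between the fingers, with blue at (200,189) and teal at (162,83).

```bash
python3 - <<'E'
from h import *
c=manip.camera("wrist"); p=np.array(manip.get_position()); M=c["mount"]; Rt=R.from_rotvec(manip.get_ee_rot()).as_matrix()
d=Rt@M[:3,:3]@[(198*1.4-c["cx"])/c["fx"],(140*1.4-c["cy"])/c["fy"],1]; o=p+Rt@M[:3,3]
print("cup by wrist",o+d*(.014-o[2])/d[2],p)
pick("cup",.025,a=.97); shot("wrist","w4")
E
```

```text
cup by wrist [ 0.48524121 -0.12779018  0.014     ] [ 0.49018242 -0.12922562  0.14001562]
cup width 0.02381963974470596 grip 39.16886804276146 z 0.02616216820829477
lifted 0.02366095759767757 29.9917
```

View pics/w4.png

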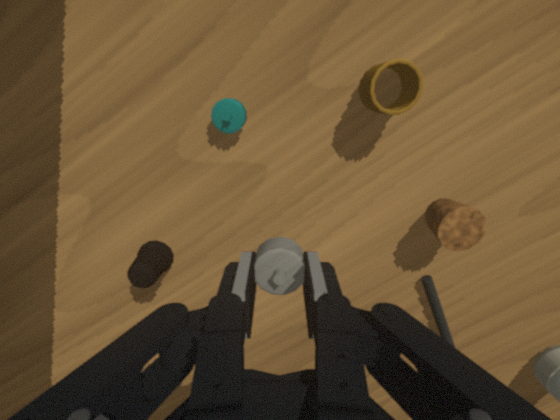

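The chrome cup is held level at (280,266), stud up. Placing it.

```bash
python3 - <<'E'
from h import *
place("cup",.025); manip.servo_line([.445,.222,.25]); manip.move_to([.4,-.1,.3],ori((.4,-.1),.3,-.25)); manip.hold(.5)
shot("top","t5"); shot("scene","s5")
a=cv2.imread("pics/t5.png")[155:275,75:235];b=cv2.imread("pics/s5.png")[120:240,310:470]
cv2.imwrite("pics/ts5.png",cv2.resize(np.hstack([a,b]),(800,300),interpolation=cv2.INTER_CUBIC)); print(manip.get_time())
E
```

```text
F [-0.41607268 -0.14019297  0.24451043]
placed cup 33.9583
36.6917
```

View pics/ts5.png

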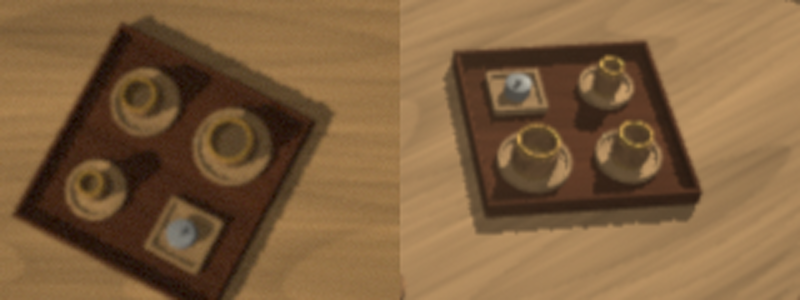

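View pics/s5.png

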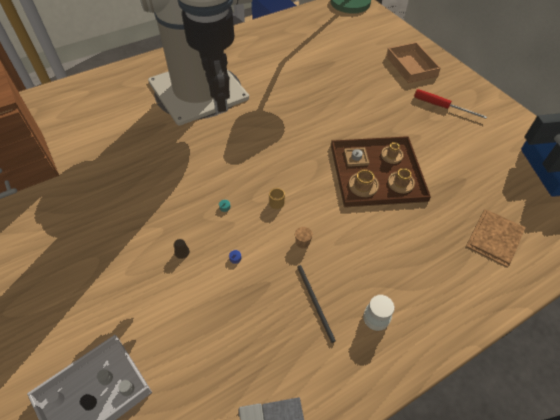

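All four items sit in their nests: the cup is at scene (356,156) and the ferrules at (392,151), (364,180) and (402,176). The sleeve (277,198) and bung (303,237) haven't moved.

```bash
python3 -c "
from rig import manip
print(manip.sign_off())"
```

```text
the job is handed in; nothing more can be done
None
```

I handed the job in at about 37 s: the three cork-wrapped ferrules stand upright in the round nests of their sizes, the chrome pad cup sits stud up in the square nest, and the plain sleeve and cork bung stand where they were.

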